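# Push a bar home in a drilling fixture and snap its toggle clamp shut

### The job

Get the aluminium bar ready for drilling, pushing only with the fingertips: slide it along the channel of the green fixture until it is fully home against the dark end stop. Then push the red clamp handle over and down, past its dead point, until it snaps into lock and the rubber pad sits on the bar. Do not lift the bar, and leave everything else as it stands; finish clear of everything.

Things in the scene. Friction and masses are not known exactly. Their poses are not given: they have to be found in the camera images.
- fixture: Fixture screwed to the bench: green plate, x -130 to +100 mm, y -95 to +60 mm, 12 mm thick. Origin at its underside on the bench, z up, x along the channel towards the stop, y from the channel towards the clamp. Channel centre line at y = -60 mm: two steel rails 12 mm high over the plate, 44 mm apart, x = -30 to +70 mm. Clamp in the plane x = 20 mm, cheeks 60 mm high over the bench, y = -21 to +29 mm.
- stop_face (a point): Centre of the upright face of the dark steel end stop (68 mm wide, 22 mm high over the plate), which looks to the fixture's -x: at x = 70, y = -60, z = 23 mm in the fixture's frame.
- bar: Loose aluminium bar 120 x 40 x 20 mm with two blue marks on top, about 0.26 kg, flat in the channel on the plate (12 to 32 mm above the bench). Origin at the centre of its underside, x along its length towards the stop, z up. Starts 15 to 50 mm short of the stop; home, its origin is at x = 10 mm in the fixture's frame.
- bar_near_end (a point): Centre of the bar's end face away from the stop (the face to push, 40 mm wide and 20 mm high).
- bar_far_end (a point): Centre of the bar's end face nearest the stop; it meets the stop face at x = 70 mm of the fixture.
- handle (a joint): Handle angle, rad: 0 open (80 degrees above level, leaning to the fixture's +y), growing as it is pushed over to +y and down, to 1.25 locked at its end stop (8 degrees above level). Rests at its start (0.05 to 0.25). A spring resists, peak push about 9 N near 0.45; dead point at 0.85; from about 0.95 on it snaps to 1.25 and stays; left well short of 0.85 it swings back.
- handle_pivot (a point): Axis of the handle: x = 20, y = 15, z = 50 mm in the fixture's frame; the axis is parallel to the fixture's x.
- handle_grip (a point): Point on the centre line of the handle 95 mm from the pivot, in the red round grip (18 mm thick, from 53 to 125 mm from the pivot).
- clamp_arm (a joint): Angle of the steel clamp arm, which the handle drives through a linkage, rad: 0 raised 61 degrees (handle fully open), about 1.04 level with its rubber pad pressed on the bar (which it reaches only as the handle locks).
- spacer: Loose brass cylinder 24 mm across, 30 mm high, standing on the fixture plate near its clamp-side corner farthest from the stop; leave alone. Origin at its underside.
- vice: Blue machine vice 170 x 90 mm, 60 mm high, fixed on the bench beside the fixture; not used. Origin at its underside.
- offcut: Loose brass offcut 16 x 60 x 50 mm standing between the vice's jaws; leave alone. Origin at its underside.
- oil_can: Red bottle 60 mm across, 130 mm high, on the left of the bench; leave alone. Origin at its underside.
- tape_roll: Yellow tape roll 100 mm across, 25 mm high, on the right of the bench; leave alone. Origin at its underside.
- mug: Blue mug 80 mm across, 90 mm high, on the right of the bench; leave alone. Origin at its underside.
- screwdriver: Screwdriver with orange handle lying on the left of the bench; leave alone. Origin under it.
Mind the look-alikes: they are no part of the job. Of the things that look like the bar, the smallest one is meant.

How it is judged:
On the way, in this order (a step that is already met when the one before it is completed fails the run):
1. the bar is home against the stop, with the clamp still open (x of bar_far_end in the frame of fixture above 0.067 m and value of joint handle below 0.6 rad), for 0.2 s.
2. the clamp handle has snapped into lock (value of joint handle above 1.2 rad), for 0.2 s.
At the end, for the whole second after the job is handed in: The handle is locked (over 1.2 rad) with the clamp arm down (over 1.0 rad) and its pad pressing on the bar, and the bar lies flat, at rest, its far end within 3 mm of the stop (value of joint handle above 1.2 rad and value of joint clamp_arm above 1 rad and x of bar_far_end in the frame of fixture above 0.067 m and contact force between clamp_arm and bar above 0.5 N and angle between bar's own z axis and vertical below 0.06 rad and linear speed of bar below 0.02 m/s); the robot touches nothing.
It fails at once if the bar is lifted or tipped out of the channel (z of bar in the frame of fixture above 0.02 m or angle between bar's own z axis and vertical above 0.2 rad).
It fails at once if a bystander is moved by more than 20 mm (distance of any of spacer, offcut, oil_can, tape_roll, mug, screwdriver from where it was at the start of the episode above 0.02 m).
It also fails if it takes over 51 s, if anything falls off the work surface, if the arm or the gripper's body presses on something with over 40 N, if the wrist force passes 120 N, or if a joint passes its speed limit or range.

### The arm

A 7-joint arm with a two-finger parallel gripper is mounted at the origin on the work surface. World frame = base frame: x ahead of the robot, y to its left, z up, the work surface at z = 0. Lengths are in m, angles in rad, forces in N, time in s.
With the tool pointing down it reaches from about 0.4 to 0.925 m from the base axis. Payload 4.1 kg.
Tool frame: the origin (TCP) lies midway between the tips of the shut fingers; the grasp point (between the pads) lies 19 mm behind it; z points along the fingers, y is the direction in which the jaws open and shut (so a half turn about z gives the same grasp; the last joint's range is limited). The gripper opens to 85 mm and grips with 20 to 120 N. Pads are 22 mm wide; open, the fingers measure 114 mm over their backs; the gripper's body (76 mm by 85 mm) begins 54 mm behind the grasp point. The pads swing forward as they close: fully open they stand 13 mm farther back than shut.
Start: joints at [-1.37, 0.398, 0.045, 1.537, -0.019, 1.207, -0.051], TCP at [0.192, 0.621, 0.231] pointing down, gripper open.
Joint ranges: [-2.82, 2.82], [-0.49, 2.23], [-1.37, 1.46], [0, 2.46], [-1.36, 4.5], [0.23, 2], [-2.94, 2.94]. Speed limits (rad/s): [2.57, 2.57, 3.14, 3.14, 3.14, 3.14, 3.14].

### API

Orientations are given as a unit quaternion [w, x, y, z].
In Python, from cell import sense, capture, camera_info, sign_off, search_frame, trace, spot_point gives the robot as it stands.
- The arm moves only by the tool jog_arm, never from a script. Its argument "rows" is one flat list of numbers, 4 for each row, row after row: the shift along the tool's x, y, z in cm, then the turn about the tool's z in degrees. A call has exactly 5 rows; each row is the pose to reach, as a shift and turn from the pose commanded when the call began, along the tool's axes at that moment; what a row does not reach only later rows make up. A row lasts 1/8 s, in which the tool goes at most 62.5 mm and 10.7 degrees, less where a joint would pass 70% of its speed; a pose out of reach is approached as far as the arm can. A call with a gripper value outside its range is refused whole. "gripper" is the finger opening in cm, from 0 to 8.54, set as the call begins (left out, the last holds). The fingers move at their own pace and stop on an object; "newtons" is the grip in N (left out, the last holds). Time passes only in rows, so rows that repeat a pose let the fingers close, or fill a call up. It gives the time, the measured TCP pose, the force and the opening at its end, in the units of the state.
- sense(): the state, without advancing time (a new reading comes with each control period).
- capture(name): name is "side" or "top"; returns the picture (420x560x3 uint8, blue, green, red); there is no depth.
- camera_info(name): a dict with "fx", "fy", "cx", "cy" (pixels), "k1" (the pictures are not rectified: a ray, as slopes to the right and down, at radius r is drawn at 1 + k1 r^2 times it, then the intrinsics apply), "extrinsics" (4x4, takes a point from world to camera coordinates). Camera axes: x right, y down, z forward; pixel columns grow to the right and rows downward; lengths in m; the calibration is good to about 2 mm. A picture is of the moment at which its call begins. camera_info takes no time and is no camera call.
- sign_off(): hands the job in, once; it reports no verdict.
Trained networks look in the newest picture that a camera, given by its name, has taken for a name from the list of things; names that differ only in an ending like _2 or _b are one class to them, and where a whole thing is asked for, a point or a joint stands for the part that bears it (a point fixed in the world has none). Each returns a list of dicts, best first, with "confidence" (0 to 1); they miss things now and then, are a little off and sometimes report something else, mostly with a low value. They report only what shows in the picture. A call takes as long as a camera call. They do not tell look-alikes from the thing itself.
- search_frame(camera, thing): "location" ([x, y, z] in m, in world coordinates, good to about 4 mm: the middle of the surface that is visible of it).
- trace(camera, thing): "region" (420x560 bool, what is visible of it).
- spot_point(camera, thing): "location" ([x, y, z] in m, in world coordinates, good to about 4 mm: a listed point, or the origin of a listed thing).
The state is a dict: "time": time; "joint_positions": joint angles; "joint_velocities": joint speeds; "joint_efforts": joint torques, N m; "tcp_pos": TCP position; "orientation": TCP orientation; "wrist_force": force on the tool from outside, world axes, zero at the start; "wrist_torque": the same for the moment, N m; "opening": finger opening in m.
Only numpy, scipy, OpenCV 4.12 (cv2) and the standard library are available. Lean on these libraries where they do the work, as an engineer would, in place of code of your own. Each camera call takes 0.05 s, during which the arm holds its last target. There are 200 camera calls.

## Working session

There is one attempt and no reset: what is moved stays moved. The work goes in short steps, Python scripts to look and compute and a tool call to move; the robot and the scene stay as the last step left them, time stands still between calls to the robot, and variables do not carry over. Pictures are saved under pics/ and viewed, about 8 in all and at most 12, crops included, and the job is handed in when it is done.

Besides the shell and the picture viewer there is one more tool, called after "Request:" as a command line: name --argument value ..., lists and objects as JSON in quotes. jog_arm: Moves the arm, as the interface text tells. Its arguments: {"type":"object","properties":{"rows":{"type":"array","items":{"type":"number"}},"gripper":{"type":"number"},"newtons":{"type":"number"}},"required":["rows"]}

```bash
mkdir -p pics
python3 - <<'E'
from cell import *
import cv2
for c in("top","side"):
    im=capture(c); cv2.imwrite(f"pics/{c}1.png",im)
    for t in("fixture","stop_face","bar","bar_near_end","bar_far_end","handle_pivot","handle_grip","spacer"):
        try:
            for d in spot_point(c,t)[:4]: print(c,t,[round(float(v),3) for v in d["location"]],round(d["confidence"],2))
        except Exception as e: print(c,t,e)
s=sense();print(s)
E
```

```text
top fixture [0.599, -0.19, 0.0] 0.89
top stop_face [0.678, -0.248, 0.02] 0.63
top bar [0.373, -0.03, -0.0] 0.87
top bar [0.338, -0.239, 0.001] 0.66
top bar [0.585, -0.255, 0.012] 0.59
top bar_near_end [0.458, -0.018, 0.012] 0.85
top bar_near_end [0.254, -0.244, 0.013] 0.63
top bar_near_end [0.529, -0.258, 0.027] 0.57
top bar_far_end [0.422, -0.239, 0.014] 0.8
top bar_far_end [0.651, -0.249, 0.017] 0.79
top bar_far_end [0.291, -0.037, 0.011] 0.73
top bar_far_end [0.48, -0.467, 0.002] 0.48
top handle_pivot [0.618, -0.179, 0.051] 0.55
top handle_grip [0.617, -0.151, 0.142] 0.47
top spacer [0.524, -0.182, 0.014] 0.57
side fixture [0.601, -0.193, 0.004] 0.77
side stop_face [0.671, -0.253, 0.025] 0.59
side bar [0.379, -0.028, -0.001] 0.78
side bar [0.59, -0.258, 0.014] 0.76
side bar [0.338, -0.238, -0.001] 0.63
side bar_near_end [0.459, -0.018, 0.018] 0.82
side bar_near_end [0.528, -0.256, 0.021] 0.6
side bar_near_end [0.599, -0.192, 0.002] 0.38
side bar_far_end [0.293, -0.035, 0.013] 0.96
side bar_far_end [0.422, -0.242, 0.015] 0.79
side bar_far_end [0.65, -0.248, 0.018] 0.78
side bar_far
[... 184 characters left out ...]
positions': array([-1.37000261,  0.39839918,  0.04512337,  1.53658496, -0.01865685,
        1.20690643, -0.05068708]), 'joint_velocities': array([-0.00010848, -0.00146347, -0.0012853 , -0.00123654, -0.00098102,
       -0.00072567,  0.00126081]), 'joint_efforts': array([ 5.50566401e-04, -4.74995470e+01,  1.36295434e+00, -2.54520589e+01,
        1.14620579e-02,  6.84205534e-04, -2.17871886e-06]), 'tcp_pos': array([0.19196877, 0.62104746, 0.23135443]), 'orientation': array([3.81909933e-05, 1.49296342e-01, 9.88792495e-01, 5.87100086e-05]), 'wrist_force': array([-0.49881808,  0.14311917, -0.11323604]), 'wrist_torque': array([-0.00099864, -0.0207317 , -0.01537797]), 'opening': 0.08519935927851419}
```

```bash
python3 -c "
import cv2,numpy as np
a=cv2.imread('pics/top1.png');b=cv2.imread('pics/side1.png')
cv2.imwrite('pics/both.png',np.vstack([cv2.resize(a,(400,300)),cv2.resize(b,(400,300))]))"
```

```text
(no output)
```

View pics/top1.png

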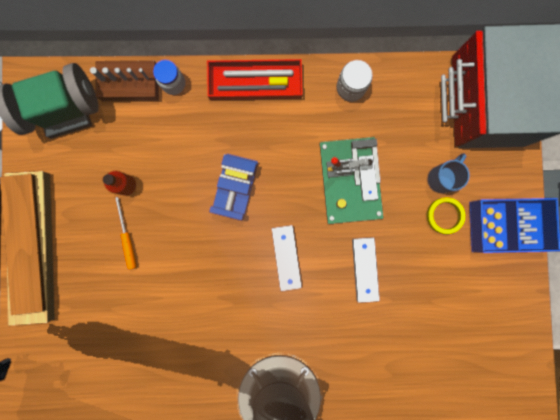

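View pics/side1.png

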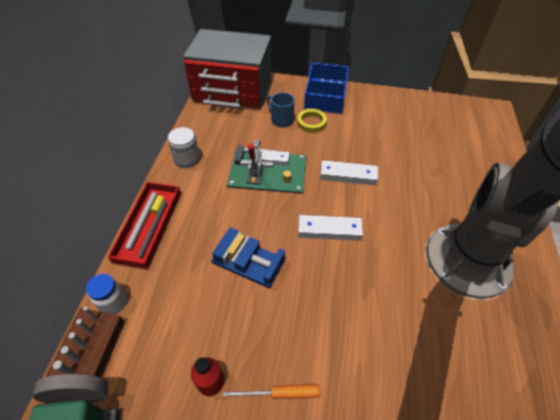

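The top picture shows the green fixture at about px (350,180), with the small bar in its channel at (369,180). The handle's red grip is at (337,161), the spacer at (342,203), and the two look-alike bars lie loose at (287,257) and (366,268). I'll refine the fixture pose from its green plate.

```bash
cat > h.py <<'E'
from cell import *
import cv2,numpy as np
def plane(c,px,z):
    k=camera_info(c);E=np.array(k["extrinsics"]);px=np.asarray(px,float).reshape(-1,2)
    K=np.array([[k["fx"],0,k["cx"]],[0,k["fy"],k["cy"]],[0,0,1]])
    u=cv2.undistortPoints(px.reshape(-1,1,2),K,np.array([k["k1"],0,0,0.]))[:,0]
    # model draws at (1+k1 r^2)*slope, the OpenCV convention
    R,t=E[:3,:3],E[:3,3];o=-R.T@t;d=np.c_[u,np.ones(len(u))]@R
    return (o+d*((z-o[2])/d[:,2])[:,None])[:,:2]
E
python3 - <<'E'
from h import *
im=cv2.imread("pics/top1.png");hsv=cv2.cvtColor(im,cv2.COLOR_BGR2HSV)
m=cv2.inRange(hsv,(45,60,40),(90,255,255)); m[:,:300]=0;m[:,400:]=0;m[:120]=0;m[240:]=0
ys,xs=np.nonzero(m)
w=plane("top",np.c_[xs,ys],.012)
r=cv2.minAreaRect((w*1000).astype(np.float32));print(r,cv2.boxPoints(r))
# white bar in fixture
m=cv2.inRange(hsv,(0,0,170),(180,60,255))
m[:,:355]=0;m[:,385:]=0;m[:140]=0;m[215:]=0
n,l,s,c=cv2.connectedComponentsWithStats(m);print(s,c)
for i in range(1,n):
  if s[i][4]>60:
    ys,xs=np.nonzero(l==i);r=cv2.minAreaRect((plane("top",np.c_[xs,ys],.032)*1000).astype(np.float32));print(r)
c=cv2.resize(im[125:235,300:400],None,fx=5,fy=5,interpolation=cv2.INTER_CUBIC);cv2.imwrite("pics/crop1.png",c)
print(trace("top","fixture")[0]["confidence"])
for cam,t in(("top","vice"),("top","spacer")): print(t,spot_point(cam,t)[0])
E
```

```text
((584.2977294921875, -211.69097900390625), (227.29434204101562, 152.75491333007812), 4.203516006469727) [[ 465.35782 -143.84926]
 [ 476.55472 -296.19324]
 [ 703.2377  -279.5327 ]
 [ 692.0408  -127.18872]]
[[     0      0    560    420 234439]
 [   359    147     21     54    662]
 [   355    149      3     13     27]
 [   355    171      5     14     54]
 [   377    211      5      4     18]] [[279.20977738 209.60539842]
 [370.16163142 176.91993958]
 [355.59259259 155.55555556]
 [356.90740741 177.25925926]
 [378.77777778 212.61111111]]
((599.11083984375, -259.4354553222656), (142.58860778808594, 50.564666748046875), 4.175294876098633)
0.87
vice {'location': [0.5717, 0.1136, 0.0021], 'confidence': 0.74}
spacer {'location': [0.5237, -0.182, 0.0139], 'confidence': 0.57}
```

View pics/crop1.png

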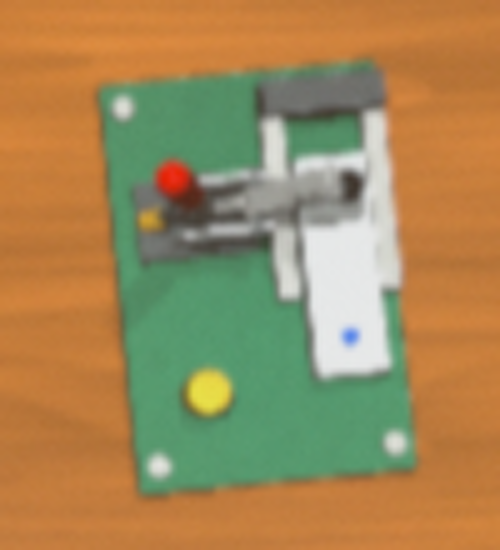

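Request:
jog_arm --rows '[-5,-3.4,0,-4.3,-10,-6.8,0,-8.6,-15,-10.2,0,-12.9,-20,-13.6,0,-17.2,-25,-17,0,-21.4]' --gripper 0

```text
time: 1.68
tcp_pos: [0.3817, 0.3832, 0.2317]
orientation: [0.0, -0.038, 0.999, 0.0]
wrist_force: [0.7, 0.3, 0.3]
opening: 0.0
```

Request:
jog_arm --rows '[-2,-6,0,0,-4,-12,0,0,-5,-18,0,0,-6,-24,0,0,-6.9,-30,0,0]'

```text
time: 2.3
tcp_pos: [0.472, 0.0888, 0.2317]
orientation: [0.001, -0.037, 0.999, 0.0]
wrist_force: [0.9, 0.2, 0.8]
opening: 0.0
```

Request:
jog_arm --rows '[0,-6,0,0,0,-12,0,0,0,-18,0,0,0,-24,0,0,0,-30,0,0]'

```text
time: 2.92
tcp_pos: [0.4939, -0.2102, 0.2317]
orientation: [0.001, -0.037, 0.999, 0.0]
wrist_force: [1.1, 0.2, 0.1]
opening: 0.0002
```

Request:
jog_arm --rows '[0,-3,0,0,0,-5.2,1,0,0,-5.2,6,0,0,-5.2,11,0,0,-5.2,15,0]'

```text
time: 3.55
tcp_pos: [0.4971, -0.2599, 0.0795]
orientation: [-0.0, -0.037, 0.999, 0.0]
wrist_force: [0.5, 0.2, -0.1]
opening: 0.0003
```

Run:
```python
from h import *
for c in("top","side"):
    im=capture(c)
    if c=="top": cv2.imwrite("pics/t2.png",im)
    else: cv2.imwrite("pics/s2.png",cv2.resize(im[130:200,215:320],None,fx=7,fy=7,interpolation=cv2.INTER_CUBIC))
    for t in("fixture","stop_face","bar_near_end","bar_far_end","handle_pivot","handle_grip","spacer"):
        for d in spot_point(c,t):
            if d["location"][0]>.49: print(c,t,[round(float(v),3) for v in d["location"]],round(d["confidence"],2))
```

```text
top fixture [0.595, -0.186, -0.002] 0.64
top fixture [0.573, 0.113, 0.003] 0.27
top stop_face [0.675, -0.249, 0.02] 0.78
top bar_near_end [0.527, -0.258, 0.025] 0.69
top bar_far_end [0.655, -0.249, 0.017] 0.92
top handle_pivot [0.616, -0.18, 0.051] 0.65
top handle_grip [0.614, -0.149, 0.139] 0.61
top spacer [0.527, -0.181, 0.011] 0.59
side fixture [0.599, -0.19, 0.002] 0.84
side stop_face [0.672, -0.252, 0.026] 0.64
side bar_near_end [0.527, -0.256, 0.019] 0.64
side bar_far_end [0.65, -0.251, 0.017] 0.68
side handle_pivot [0.586, -0.254, 0.017] 0.62
side handle_pivot [0.614, -0.176, 0.047] 0.42
side handle_grip [0.617, -0.152, 0.149] 0.68
side spacer [0.52, -0.179, 0.016] 0.46
```

View pics/s2.png

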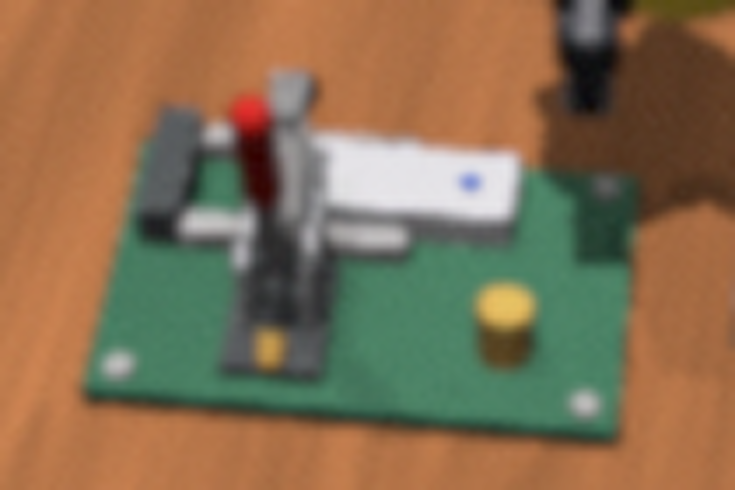

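The fingertips, at about (590,105), hang clear of the bar's near end at about (515,190) and in line with it. I'll lower them and start the push.

Request:
jog_arm --rows '[0,0,3,0,0,0,5,0,0,0,5.7,0,-0.4,0,5.7,0,-0.8,0,5.7,0]'

```text
time: 4.97
tcp_pos: [0.5065, -0.2601, 0.025]
orientation: [0.001, -0.037, 0.999, -0.0]
wrist_force: [0.6, 0.1, 0.8]
opening: -0.0001
```

Request:
jog_arm --rows '[-0.3,0,0,0,-0.6,0,0,0,-0.9,0,0,0,-1.2,0,0,0,-1.5,0,0,0]'

```text
time: 5.6
tcp_pos: [0.5192, -0.2587, 0.0241]
orientation: [-0.001, -0.037, 0.999, 0.0]
wrist_force: [-3.6, 0.8, 2.4]
opening: -0.0001
```

Request:
jog_arm --rows '[-0.2,0,0,0,-0.4,0,0,0,-0.6,0,0,0,-0.8,0,0,0,-1,0,0,0]'

```text
time: 6.22
tcp_pos: [0.5307, -0.2577, 0.0242]
orientation: [0.0, -0.037, 0.999, 0.0]
wrist_force: [-0.6, -0.5, -0.7]
opening: 0.0006
```

Request:
jog_arm --rows '[-0.1,0,0,0,-0.2,0,0,0,-0.3,0,0,0,-0.4,0,0,0,-0.5,0,0,0]'

```text
time: 6.85
tcp_pos: [0.5355, -0.2575, 0.0243]
orientation: [0.0, -0.037, 0.999, 0.0]
wrist_force: [-1.6, 1.2, -0.7]
opening: 0.0
```

Request:
jog_arm --rows '[-0.1,0,0,0,-0.2,0,0,0,-0.3,0,0,0,-0.3,0,0,0,-0.3,0,0,0]'

```text
time: 7.48
tcp_pos: [0.5386, -0.2572, 0.0244]
orientation: [0.0, -0.037, 0.999, 0.0]
wrist_force: [-0.6, 0.5, -0.8]
opening: 0.0002
```

Request:
jog_arm --rows '[-0.1,0,0,0,-0.2,0,0,0,-0.3,0,0,0,-0.3,0,0,0,-0.3,0,0,0]'

```text
time: 8.1
tcp_pos: [0.5415, -0.2572, 0.0244]
orientation: [0.0, -0.037, 0.999, -0.0]
wrist_force: [-2.6, -1.2, 1.2]
opening: 0.0004
```

Run:
```python
from h import *
print(sense()["wrist_force"])
im=capture("side");cv2.imwrite("pics/s3.png",cv2.resize(im[130:200,215:320],None,fx=7,fy=7,interpolation=cv2.INTER_CUBIC))
for c in ("top","side"):
    if c=="top":capture(c)
    for t in("stop_face","bar_far_end"):
        for d in spot_point(c,t):
            if d["location"][0]>.49: print(c,t,[round(float(v),3) for v in d["location"]],round(d["confidence"],2))
```

```text
[-2.58709223 -1.185835    1.24821948]
top stop_face [0.677, -0.249, 0.018] 0.9
top bar_far_end [0.674, -0.249, 0.016] 0.92
top bar_far_end [0.583, -0.466, 0.002] 0.71
top bar_far_end [0.618, -0.179, 0.051] 0.39
side stop_face [0.671, -0.253, 0.022] 0.91
side bar_far_end [0.672, -0.251, 0.018] 0.63
```

View pics/s3.png

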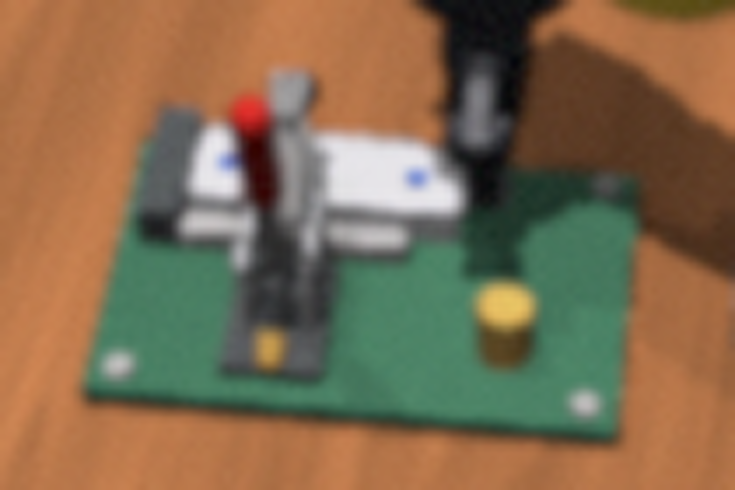

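The bar's far end, at about (190,170), is nearly at the dark stop. I'll keep pushing until the force climbs.

Request:
jog_arm --rows '[-0.1,0,0,0,-0.2,0,0,0,-0.2,0,0,0,-0.2,0,0,0,-0.2,0,0,0]'

```text
time: 9.02
tcp_pos: [0.5427, -0.257, 0.0242]
orientation: [-0.001, -0.037, 0.999, 0.0]
wrist_force: [-4.8, 0.6, 3.9]
opening: -0.0
```

Request:
jog_arm --rows '[-0.1,0,0,0,-0.2,0,0,0,-0.2,0,0,0,-0.2,0,0,0,-0.2,0,0,0]'

```text
time: 9.65
tcp_pos: [0.5427, -0.257, 0.0241]
orientation: [-0.002, -0.036, 0.999, 0.001]
wrist_force: [-8.1, 0.1, 6.8]
opening: -0.0001
```

The tip has stalled while the force rises, and the fixture coordinates put the bar home. I'll back off, rise, and go to the handle's inner side.

Request:
jog_arm --rows '[1.5,0,0,0,3,0,0,0,3,0,-6,0,3,0,-12,0,3,0,-18,0]'

```text
time: 10.28
tcp_pos: [0.5153, -0.2587, 0.2061]
orientation: [0.001, -0.037, 0.999, 0.0]
wrist_force: [0.3, 0.5, -0.0]
opening: -0.0001
```

Request:
jog_arm --rows '[0,0,-3,0,-3,2,-3,0,-6,4,-3,0,-9,5.7,-3,0,-10.6,5.7,-3,0]'

```text
time: 10.9
tcp_pos: [0.6189, -0.191, 0.2338]
orientation: [0.001, -0.039, 0.999, 0.001]
wrist_force: [-0.0, -0.2, -0.4]
opening: 0.0001
```

Run:
```python
from h import *
s=sense();print(s["tcp_pos"],s["wrist_force"])
a=np.radians(4.2);R=np.array([[np.cos(a),-np.sin(a)],[np.sin(a),np.cos(a)]]);o=np.array([.598,-.193])
print("tcp fix",R.T@(s["tcp_pos"][:2]-o))
im=capture("side");cv2.imwrite("pics/s4.png",cv2.resize(im[100:200,215:320],None,fx=6,fy=6,interpolation=cv2.INTER_CUBIC))
for t in("handle_pivot","handle_grip","bar_far_end"):
    for d in spot_point("side",t):
        p=np.array(d["location"]);f=R.T@(p[:2]-o)
        if p[0]>.49: print(t,(f*1000).round(),p[2],round(d["confidence"],2))
```

```text
[ 0.61885342 -0.19103007  0.23380782] [-0.03371895 -0.17221412 -0.36233281]
tcp fix [0.02094169 0.00043738]
handle_pivot [21. 15.] 0.0496 0.53
bar_far_end [ 72. -58.] 0.0184 0.83
bar_far_end [ -2. 304.] -0.0013 0.46
```

View pics/s4.png

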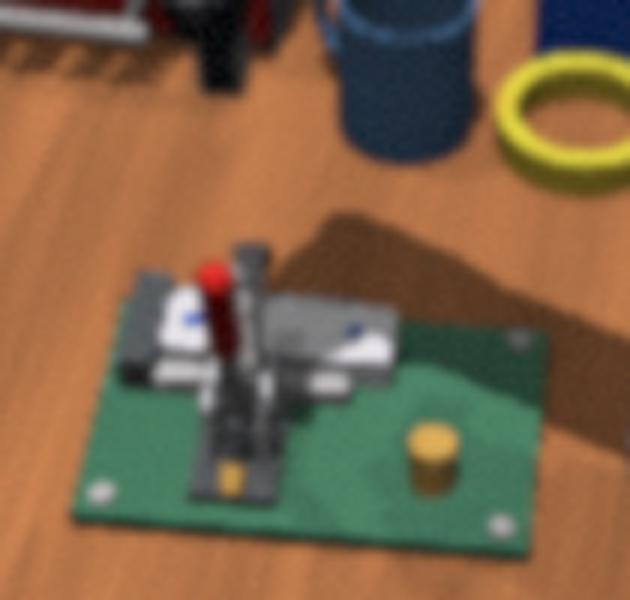

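The bar touches the stop (px 160,320), the handle is still open at (215,275), and the tip is above the clamp plane. I'll descend on the handle's inner side.

Request:
jog_arm --rows '[0,0,3,0,0,0,6,0,0,0,8,0,0,0,9.2,0,0,0.4,9.2,0]'

```text
time: 11.72
tcp_pos: [0.6161, -0.1907, 0.1419]
orientation: [-0.0, -0.036, 0.999, 0.0]
wrist_force: [-0.0, -0.1, -0.5]
opening: 0.0003
```

Request:
jog_arm --rows '[0,0.3,0,0,0,0.6,0,0,0,0.9,0,0,0,1.2,0,0,0,1.4,0,0]'

```text
time: 12.35
tcp_pos: [0.6157, -0.1761, 0.1424]
orientation: [0.0, -0.037, 0.999, 0.0]
wrist_force: [0.8, -0.5, 0.7]
opening: 0.0001
```

Request:
jog_arm --rows '[0,0.5,0,0,0,1,0,0,0,1.5,0.2,0,0,2,0.35,0,0,2.5,0.5,0]'

```text
time: 12.98
tcp_pos: [0.6138, -0.1531, 0.1379]
orientation: [0.0, -0.036, 0.999, -0.001]
wrist_force: [-1.5, -6.1, 3.0]
opening: 0.0
```

Request:
jog_arm --rows '[0,0.6,0.3,0,0,1.2,0.65,0,0,1.7,1,0,0,2.3,1.45,0,0,2.7,1.9,0]'

```text
time: 13.6
tcp_pos: [0.6122, -0.1246, 0.1199]
orientation: [0.001, -0.037, 0.999, 0.0]
wrist_force: [-0.7, -3.9, 8.2]
opening: 0.0002
```

Request:
jog_arm --rows '[0,0.55,0.6,0,0,1,1.2,0,0,1.4,1.75,0,0,1.7,2.3,0,0,1.9,2.7,0]'

```text
time: 14.22
tcp_pos: [0.6099, -0.1046, 0.0903]
orientation: [-0.001, -0.037, 0.999, 0.0]
wrist_force: [-0.5, -0.1, -0.2]
opening: -0.0001
```

Request:
jog_arm --rows '[0,0.2,0.5,0,0,0.35,0.9,0,0,0.5,1.3,0,0,0.6,1.6,0,0,0.65,1.9,0]'

```text
time: 14.85
tcp_pos: [0.61, -0.099, 0.0721]
orientation: [0.0, -0.037, 0.999, 0.0]
wrist_force: [0.5, 0.2, -1.0]
opening: 0.0
```

It has snapped over, with zero force on the tool. I'll retreat straight up and then clear of the fixture.

Request:
jog_arm --rows '[0,0,-3,0,0,0,-7,0,0,0,-12,0,3,3,-17,0,6,8,-18,0]'

```text
time: 15.48
tcp_pos: [0.5457, -0.0257, 0.2559]
orientation: [0.004, -0.034, 0.999, -0.0]
wrist_force: [-0.0, 1.6, 0.3]
opening: 0.0001
```

Request:
jog_arm --rows '[4,4,0,0,7,8,0,0,7,13,0,0,7,15,0,0,7,15,0,0]'

```text
time: 16.1
tcp_pos: [0.463, 0.1221, 0.2523]
orientation: [0.0, -0.039, 0.999, 0.0]
wrist_force: [0.1, -1.5, -0.0]
opening: 0.0004
```

Run:
```python
from h import *
print(sense()["tcp_pos"],sense()["wrist_force"])
a=np.radians(4.2);R=np.array([[np.cos(a),-np.sin(a)],[np.sin(a),np.cos(a)]]);o=np.array([.598,-.193])
ims=[]
for c,(y,x) in(("side",(120,215)),("top",(125,290))):
    im=capture(c);ims.append(cv2.resize(im[y:y+100,x:x+105],None,fx=3.8,fy=3.8,interpolation=cv2.INTER_CUBIC))
    for t in("handle_pivot","handle_grip","stop_face","bar_far_end","bar_near_end","spacer"):
        for d in spot_point(c,t):
            p=np.array(d["location"]);f=R.T@(p[:2]-o)
            if p[0]>.49: print(c,t,(f*1000).round(),round(p[2],3),round(d["confidence"],2))
cv2.imwrite("pics/fin.png",np.hstack(ims))
```

```text
[0.46301092 0.12213205 0.25231769] [ 0.14416554 -1.53406763 -0.0146846 ]
side handle_pivot [20. 13.] 0.05 0.48
side handle_pivot [5. 0.] 0.005 0.37
side handle_grip [ 20. 110.] 0.066 0.68
side handle_grip [ 69. -66.] 0.024 0.64
side stop_face [ 67. -63.] 0.021 0.67
side bar_far_end [ 72. -62.] 0.019 0.71
side bar_near_end [-52. -60.] 0.02 0.51
top handle_pivot [18. 11.] 0.049 0.7
top handle_grip [ 23. 113.] 0.063 0.85
top stop_face [ 74. -63.] 0.021 0.91
top stop_face [  8. -62.] 0.012 0.6
top bar_far_end [ 73. -63.] 0.02 0.75
top bar_near_end [-47. -63.] 0.027 0.65
top spacer [-74.  19.] 0.013 0.64
```

View pics/fin.png

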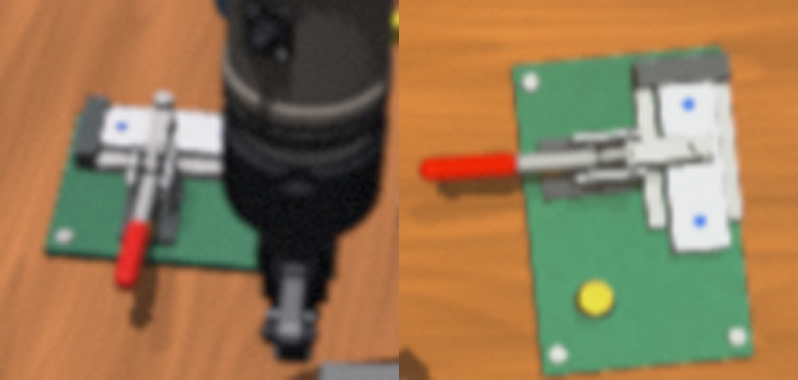

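The handle lies flat (right-hand view, 470,167), the arm is down on the bar (680,150), the bar is flush with the stop (690,80), and the spacer hasn't moved. I'll hand the job in.

```bash
python3 -c "
from cell import *
print(sign_off())"
```

```text
the job is handed in; nothing more can be done
None
```

The bar is home against the end stop and the clamp is locked on it. I handed the job in at about 17 s of the 51 s allowed; `sign_off()` gave no verdict.

- **Bar:** I pushed it along the channel with shut fingertips until the tip stopped moving and the force rose to about 8 N. In the last check its far end measured 72–73 mm along the fixture, against 70 mm for the stop face. That agrees within the networks' roughly 4 mm error, and the pictures show it flush.
- **Clamp:** I pushed the handle over along its arc. The force rose to about 9 N, then fell to zero as it snapped over. Its grip then measured y 110–113 mm and z 63–66 mm, against about 109 and 63 mm expected when locked.
- **Not measured directly:** I had no reading of pad force or clamp arm angle. In the pictures the arm is down on the bar.
- **Surroundings:** The spacer has not moved. I did not recheck the other bystanders, but the tool's path stayed well clear of them. The tool finished at about z = 0.25 m, touching nothing.
- **Disagreements:** The networks gave a few stray detections, such as a second handle grip near the stop and a second stop face in mid-channel. I discarded them because they did not fit the fixture's geometry.

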